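Brush out the measuring cup

TASK

Take the bottle brush out of its canister and scrub the inside of the measuring cup, the one with the handle: push the brush down to the bottom of the cup, draw it up past half the cup's depth, and push it down to the bottom a second time. Then put the brush back upright in its canister, with its collar down on the rim, and let go. Leave the cup standing where it is and the tumbler beside it alone.

Things in the scene. Friction and masses are not known exactly. Their poses are not given: they have to be found in the camera images.
- brush_centre (a point): Half-way up a loose rigid bottle brush, 175 mm long, 0.09 kg, white plastic, hanging upright in the canister; z runs from bristle end to handle end. From the bristle end: round bristle head 30 mm across from 0 to 70 mm, a cone widening to 42 mm, a round collar 72 mm across at 95 to 100 mm, a plain round handle 22 mm across at 100 to 175 mm. This point is at 87.5 mm, the handle's middle 50 mm higher.
- brush_tip (a point): The middle of the flat bristle end of the same brush; z axis along the brush towards the handle. When the collar rests on the canister rim it is 95 mm below the rim and touches nothing.
- cup_floor (a point): Centre of the inner floor of the measuring cup: loose, clear plastic, upright, 0.09 kg, 85 mm tall, wall 3 mm, 62 mm across inside at the floor and 66 mm at the mouth. The rim is 81 mm above this point, the surface it stands on 4 mm below. Its loop handle reaches 65 mm from the cup's axis along its own -x; a small lip at +x, grey measuring ticks on the side; z is up.
- stand_mouth (a point): Centre of the open mouth, level with the rim, of the brush's fixed steel canister: a round upright tube 62 mm across outside, 56 mm inside, 105 mm tall, 101 mm deep, on a dark round foot; z is up.
- tumbler: A plain clear plastic tumbler without a handle, not to be used: 70 mm across at the rim, 95 mm tall, loose; origin at the centre of its underside. Canister, cup and tumbler stand on a glass shelf in one row across, in any order, at least 150 mm apart; the other things between and behind them are at most 90 mm tall.
Things that resemble listed ones, but are neither listed nor needed, are in the scene too. What is shaped like the part that bears brush_centre but blue is not meant. What is shaped like the part that bears cup_floor but blue is not meant.

How it is judged:
On the way, in this order (a step that is already met when the one before it is completed fails the run):
1. the brush has gone down to the bottom of the measuring cup (horizontal distance between brush_tip and cup_floor below 0.03 m and z of brush_tip in the frame of cup_floor between -0.006 and 0.02 m), for 0.1 s.
2. it has been drawn up past half the cup's depth, inside the cup (horizontal distance between brush_tip and cup_floor below 0.03 m and z of brush_tip in the frame of cup_floor between 0.036 and 0.081 m), for 0.1 s.
3. it has gone down to the bottom of the cup a second time (all of step 1), for 0.1 s.
At the end, for the whole second after the job is handed in: The brush is back in its canister, upright within 10 degrees, centred within 20 mm and its collar within 10 mm of the rim, released and at rest; the measuring cup stands upright within 10 degrees and within 40 mm of where it was, and the tumbler within 30 mm of where it was (z of brush_centre in the frame of stand_mouth below 0.002 m and horizontal distance between brush_centre and stand_mouth below 0.02 m and angle between each of brush_centre, cup_floor's own z axis and vertical below 0.17 rad and linear speed of brush below 0.02 m/s and distance of cup_floor from where it was at the start of the episode below 0.04 m and distance of tumbler from where it was at the start of the episode below 0.03 m); the robot touches nothing.
It fails at once if the measuring cup is knocked over (angle between cup_floor's own z axis and vertical above 0.7 rad).
It fails at once if the tumbler is pushed about or knocked over (distance of tumbler from where it was at the start of the episode above 0.03 m or angle between tumbler's own z axis and vertical above 0.5 rad).
It also fails if it takes over 61 s, if anything falls off the work surface, if the arm or the gripper's body presses on something with over 40 N, if the wrist force passes 120 N, or if a joint passes its speed limit or range.

ROBOT

A 7-joint arm with a two-finger parallel gripper is mounted at the origin on the work surface. World frame = base frame: x ahead of the robot, y to its left, z up, the work surface at z = 0. Lengths are in m, angles in rad, forces in N, time in s.
With the tool pointing down it reaches from about 0.425 to 0.875 m from the base axis. Payload 4.7 kg.
Tool frame: the origin (TCP) lies where the fingers leave the gripper's body, on its centre line; the fingertips stand 70 mm ahead of it and the grasp point (between the pads) lies 51 mm ahead of it; z points along the fingers, y is the line along which they close (so a half turn about z gives the same grasp; the last joint's range is limited). The gripper opens to 87 mm and grips with 3 to 60 N. Pads are 19 mm wide; open, the fingers measure 117 mm over their backs; the gripper's body (75 mm by 190 mm) begins 51 mm behind the grasp point.
Start: joints at [-1.209, 0.321, -0.07, 1.45, 0.023, 1.371, -0.057], TCP at [0.222, 0.611, 0.292] pointing down, gripper open.
Joint ranges: [-2.86, 2.86], [-0.3, 2.09], [-1.38, 1.24], [0.06, 2.45], [-1.56, 4.7], [0.09, 2.05], [-2.69, 2.69]. Speed limits (rad/s): [2.57, 2.57, 3.14, 3.14, 3.14, 3.14, 3.14].

INTERFACE

Orientations are given as a rotation vector (axis times angle).
In Python, from bench import get_state, get_image, get_calibration, close_job gives the robot as it stands.
- The arm moves only by the tool send_rows, never from a script. Its argument "rows" is a list of rows, each an object of numbers: "hand": the finger opening in mm, from 0 to 87; "x", "y", "z": the shift along the world's x, y, z in mm; "roll": the turn about the world's z in degrees. A call has 1 to 10 rows; each row shifts and turns the commanded pose from where the row before left it; what a row does not reach is not made up. A row lasts 1/10 s, in which the tool goes at most 50 mm and 8.59 degrees, less where a joint would pass 70% of its speed; a pose out of reach is approached as far as the arm can. A call is refused whole if a number of a shift passes 50 or a number of a turn 8.59, either way. A call with a gripper value outside its range is refused whole. The fingers move at their own pace and stop on an object; "force" is the grip in N (left out, the last holds). Time passes only in rows, so rows that do not move let the fingers close. It gives the time, the measured TCP pose, the force, the opening and the grip force at its end, in the units of the state.
- get_state(): the state, without advancing time (a new reading comes with each control period).
- get_image(name): name is "scene" or "top" or "wrist"; returns the picture (480x640x3 uint8, blue, green, red); there is no depth.
- get_calibration(name): a dict with "mtx" (3x3 intrinsics, pixels), "world_from_camera" (4x4, takes a point from camera to world coordinates). Camera axes: x right, y down, z forward; pixel columns grow to the right and rows downward; lengths in m; the calibration is good to about 2 mm. A picture is of the moment at which its call begins: read the wrist's pose just before it. get_calibration takes no time and is no camera call; for the wrist camera it gives the pose at the moment of the call.
- close_job(): hands the job in; it is judged then, once.
The state is a dict: "time": time; "joint_positions": joint angles; "qd": joint speeds; "joint_torque": joint torques, N m; "position": TCP position; "tool_rot": TCP orientation; "ft_force": force on the tool from outside, world axes, zero at the start; "torque": the same for the moment, N m; "grip_width": opening from 0.0 (shut) to 1.0 (fully open); "grip_force": force on a finger pad.
Only numpy, scipy, OpenCV 4.12 (cv2) and the standard library are available. Lean on these libraries where they do the work, as an engineer would, in place of code of your own. Each camera call takes 0.05 s, during which the arm holds its last target. There are 200 camera calls.

## Working session

There is one attempt and no reset: what is moved stays moved. The work goes in short steps, Python scripts to look and compute and a tool call to move; the robot and the scene stay as the last step left them, time stands still between calls to the robot, and variables do not carry over. Pictures are saved under pics/ and viewed, at most 10 in all, crops included, and the job is handed in when it is done.

Besides the shell and the picture viewer there is one more tool, called after "Request:" as a command line: name --argument value ..., lists and objects as JSON in quotes. send_rows: Moves the arm, as the interface text tells. Its arguments: {"type":"object","properties":{"rows":{"type":"array","items":{"type":"object","properties":{"hand":{"type":"number"},"x":{"type":"number"},"y":{"type":"number"},"z":{"type":"number"},"roll":{"type":"number"}}}},"force":{"type":"number"}},"required":["rows"]}

```bash
mkdir -p pics
python3 - <<'E'
from bench import *
import cv2,numpy as np
np.set_printoptions(precision=4,suppress=True)
for n in("scene","top"):
    im=get_image(n);cv2.imwrite(f"pics/{n}0.png",im);c=get_calibration(n);print(n,c["mtx"],c["world_from_camera"])
print(get_state())
E
```

```text
scene [[492.9236   0.     314.1401]
 [  0.     492.9236 239.1961]
 [  0.       0.       1.    ]] [[ 0.8555  0.3387 -0.3918  0.8258]
 [ 0.5179 -0.5624  0.6446 -0.5409]
 [-0.002  -0.7543 -0.6565  0.7944]
 [ 0.      0.      0.      1.    ]]
top [[553.4472   0.     324.6022]
 [  0.     553.4472 246.6296]
 [  0.       0.       1.    ]] [[-0.01   -0.9804  0.1968  0.1616]
 [-0.9999  0.0114  0.0061  0.1446]
 [-0.0083 -0.1967 -0.9804  1.4713]
 [ 0.      0.      0.      1.    ]]
{'time': 0.1, 'joint_positions': array([-1.2089,  0.3217, -0.0701,  1.4516,  0.0226,  1.3708, -0.0569]), 'qd': array([ 0.0011, -0.0024,  0.0018, -0.0028, -0.001 ,  0.001 ,  0.0017]), 'joint_torque': array([ -0.0003, -49.2574,  -0.4059, -31.3396,  -0.0643,   0.0396,
         0.0001]), 'position': array([0.2214, 0.6107, 0.2913]), 'tool_rot': array([-0.5434, -3.094 ,  0.0027]), 'ft_force': array([-0.5484, -0.0572, -0.3035]), 'torque': array([-0.0303,  0.0499,  0.0333]), 'grip_force': 0.0, 'grip_width': 0.9999413080997307}
```

View pics/scene0.png

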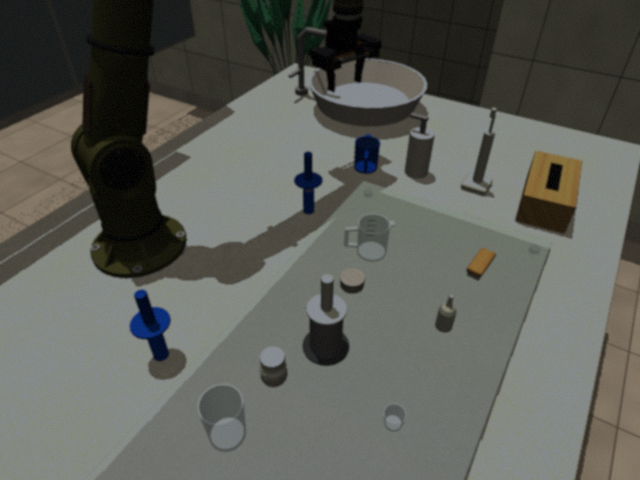

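View pics/top0.png

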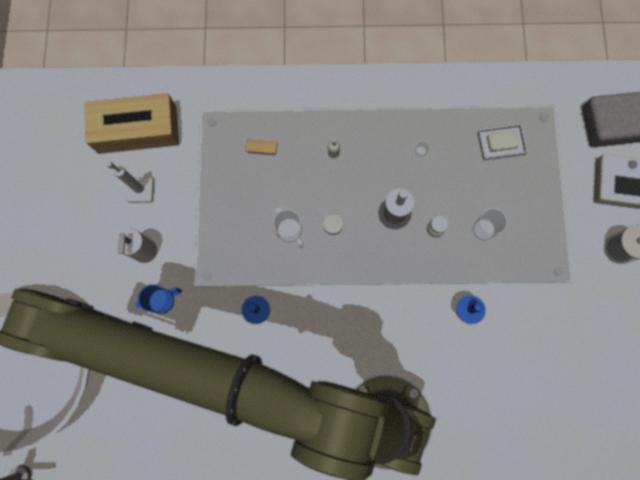

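The scene view shows the white brush in the steel canister at (327,310). The clear cup, with its handle, is at (371,238). The handleless tumbler is at (222,415). In the top view they are at (400,203), (289,226) and (490,224). The blue brushes and the blue cup are decoys. I'll confirm this with one enlarged composite.

Run:
```python
import cv2,numpy as np
s=cv2.imread("pics/scene0.png");t=cv2.imread("pics/top0.png")
f=lambda im,x,y,w,h,k:cv2.convertScaleAbs(cv2.resize(im[y:y+h,x:x+w],None,fx=k,fy=k,interpolation=cv2.INTER_CUBIC),alpha=1.4)
a=np.hstack([f(s,335,200,66,75,4),f(s,295,265,66,100,4)[:300],f(s,190,375,66,75,4)])
b=np.hstack([f(t,262,197,66,75,4),f(t,367,170,66,75,4),f(t,460,195,66,75,4)])
cv2.imwrite("pics/crop1.png",np.vstack([a,b]))
```

```text
(no output)
```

View pics/crop1.png

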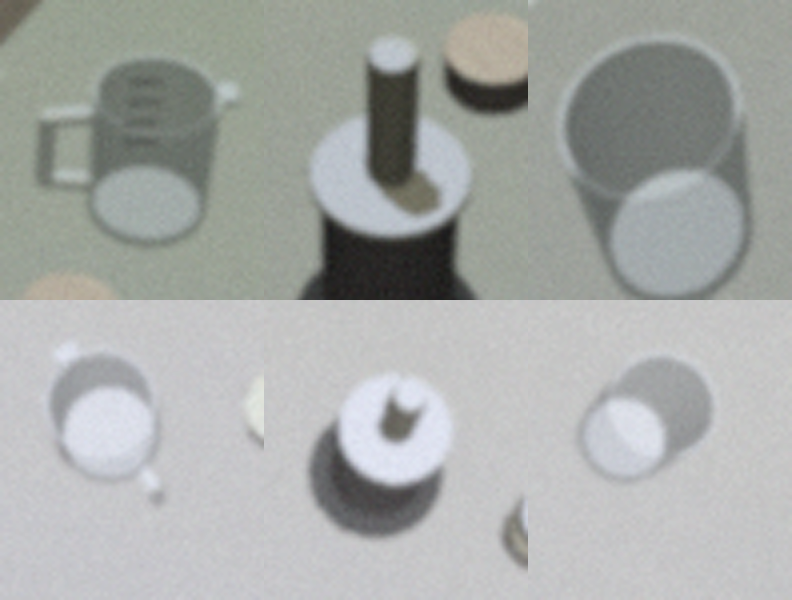

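The crop confirms three things:
- **Cup:** the clear cup with handle and ticks has its floor at scene (372,251) / top (289.5,230).
- **Brush:** the white brush's collar is at scene (327,309) / top (400,202.5). Its handle top is at (327.5,279) / (403,192.5).
- **Tumbler:** the tumbler has no handle.

Next I triangulate.

```bash
cat > h.py <<'E'
import numpy as np
from bench import *
np.set_printoptions(precision=4,suppress=True)
def ray(n,p,c=None):
    c=c or get_calibration(n);T=c["world_from_camera"]
    d=T[:3,:3]@np.linalg.solve(c["mtx"],[*p,1]);return T[:3,3],d/np.linalg.norm(d)
def tri(rs):
    P=[np.eye(3)-np.outer(d,d) for o,d in rs]
    x=np.linalg.solve(sum(P),sum(p@o for p,(o,d) in zip(P,rs)));return x,[np.linalg.norm(p@(x-o)) for p,(o,d) in zip(P,rs)]
def plane(r,z): o,d=r;return o+d*(z-o[2])/d[2]
E
python3 - <<'E'
from h import *
import cv2
for k,a,b in[("cupfloor",(371.75,250.75),(289.5,230)),("cuprim",(374.5,224.5),(287.7,223.2)),("handletop",(327.5,278.75),(402.75,192.5)),("collar",(326.75,308.75),(400,202.5)),
 ("tumfloor",(190+148/4,375+233/4),(460+95/4,195+138/4)),("tumrim",(190+127/4,375+118/4),(460+134/4,195+105/4))]:
    print(k,*tri([ray("scene",a),ray("top",b)]))
# collar by mask
for n,box in(("scene",(300,290,352,330)),("top",(380,185,420,222))):
    im=cv2.imread(f"pics/{n}0.png");x,y,X,Y=box
    g=im[y:Y,x:X].min(2);t,m=cv2.threshold(g,0,255,cv2.THRESH_OTSU)
    c=max(cv2.findContours(m,0,cv2.CHAIN_APPROX_NONE)[0],key=cv2.contourArea);c=cv2.convexHull(c);e=cv2.fitEllipse(c);print(n,t,e[0][0]+x,e[0][1]+y,e[1])
E
```

```text
cupfloor [0.5002 0.2484 0.0237] [np.float64(0.0017319403409152131), np.float64(0.0017319403409152634)]
cuprim [0.5002 0.2478 0.1026] [np.float64(0.0022848015393476763), np.float64(0.002284801539347778)]
handletop [ 0.5449 -0.0351  0.2036] [np.float64(0.0004726306529347942), np.float64(0.00047263065293472076)]
collar [ 0.5434 -0.0367  0.1279] [np.float64(0.0015421096897397422), np.float64(0.001542109689739841)]
tumfloor [ 0.4942 -0.2728  0.0234] [np.float64(0.0003145425246593058), np.float64(0.0003145425246593296)]
tumrim [ 0.4956 -0.2724  0.112 ] [np.float64(0.0013895086654256634), np.float64(0.0013895086654257842)]
scene 79.0 323.3556823730469 310.41590881347656 (47.4762077331543, 81.81103515625)
top 107.0 407.4910125732422 200.48003387451172 (37.498817443847656, 64.9596176147461)
```

Everything is consistent with a shelf at z≈0.0185, which puts the canister rim at 0.1235, the handle top at 0.2036, the cup floor at 0.0225 and the cup rim at 0.1035. The brush is at (0.544,-0.036) and the cup at (0.500,0.248). I'm moving above the brush now.

Request:
send_rows --rows '[{"z": 40,"hand": 87},{"x": 18,"y": -36},{"x": 18,"y": -36},{"x": 18,"y": -36},{"x": 18,"y": -36},{"x": 18,"y": -36},{"x": 18,"y": -36},{"x": 18,"y": -36},{"x": 18,"y": -36},{"x": 18,"y": -36}]'

```text
schema error: expected keys hand, x, y, z, roll
```

Request:
send_rows --rows '[{"x": 18,"y": -36},{"x": 18,"y": -36},{"x": 18,"y": -36},{"x": 18,"y": -36},{"x": 18,"y": -36},{"x": 18,"y": -36},{"x": 18,"y": -36},{"x": 18,"y": -36},{"x": 18,"y": -36},{}]'

```text
schema error: expected keys hand, x, y, z, roll
```

Run:
```python
from h import *
import cv2
s=get_state();c=get_calibration("wrist");im=get_image("wrist");cv2.imwrite("pics/w1.png",im)
print(s["time"],s["position"],s["tool_rot"],s["ft_force"]);print(c)
w=np.linalg.inv(c["world_from_camera"])
for p in([.5449,-.0351,.2036],[.5434,-.0367,.128]):
    q=w@[*p,1];u=c["mtx"]@q[:3];print(u[:2]/u[2])
```

```text
0.1 [0.2214 0.6107 0.2913] [-0.5434 -3.094   0.0027] [-0.5484 -0.0572 -0.3035]
{'mtx': array([[395.8428,   0.    , 314.4285],
       [  0.    , 395.8428, 243.3851],
       [  0.    ,   0.    ,   1.    ]]), 'world_from_camera': array([[ 0.3412,  0.8992,  0.2738,  0.1459],
       [ 0.94  , -0.3258, -0.1014,  0.6387],
       [-0.002 ,  0.292 , -0.9564,  0.3847],
       [ 0.    ,  0.    ,  0.    ,  1.    ]])}
[-246.233   836.3712]
[-152.434   713.8802]
```

View pics/w1.png

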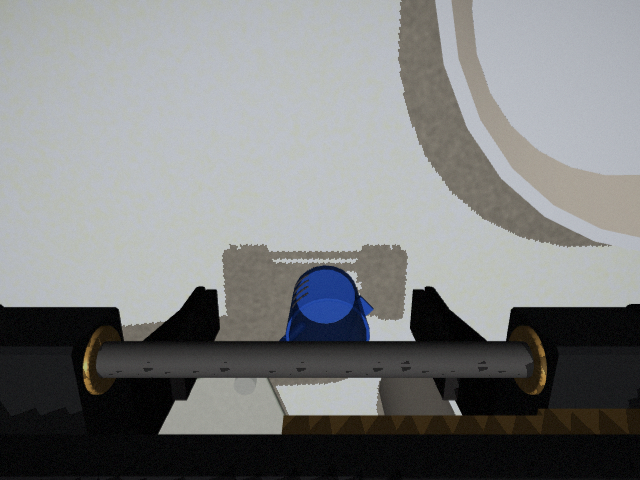

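The moves were refused because every row needs all its keys. The wrist view is therefore from the start pose, with the blue decoy cup at (325,300). Resending with full rows.

Request:
send_rows --rows '[{"hand": 87,"x": 0,"y": 0,"z": 40,"roll": 0},{"hand": 87,"x": 18,"y": -36,"z": 0,"roll": 0},{"hand": 87,"x": 18,"y": -36,"z": 0,"roll": 0},{"hand": 87,"x": 18,"y": -36,"z": 0,"roll": 0},{"hand": 87,"x": 18,"y": -36,"z": 0,"roll": 0},{"hand": 87,"x": 18,"y": -36,"z": 0,"roll": 0},{"hand": 87,"x": 18,"y": -36,"z": 0,"roll": 0},{"hand": 87,"x": 18,"y": -36,"z": 0,"roll": 0},{"hand": 87,"x": 18,"y": -36,"z": 0,"roll": 0},{"hand": 87,"x": 18,"y": -36,"z": 0,"roll": 0}]'

```text
time: 1.15
position: [0.3839, 0.2854, 0.3322]
tool_rot: [-0.543, -3.094, -0.0]
ft_force: [0.7, 0.3, 0.4]
grip_width: 1.001
grip_force: 0.0
```

Request:
send_rows --rows '[{"hand": 87,"x": 18,"y": -36,"z": 0,"roll": 0},{"hand": 87,"x": 18,"y": -36,"z": 0,"roll": 0},{"hand": 87,"x": 18,"y": -36,"z": 0,"roll": 0},{"hand": 87,"x": 18,"y": -36,"z": 0,"roll": 0},{"hand": 87,"x": 18,"y": -36,"z": 0,"roll": 0},{"hand": 87,"x": 18,"y": -36,"z": 0,"roll": 0},{"hand": 87,"x": 18,"y": -36,"z": 0,"roll": 0},{"hand": 87,"x": 18,"y": -36,"z": 0,"roll": 0},{"hand": 87,"x": 18,"y": -36,"z": 0,"roll": 0},{"hand": 87,"x": 0,"y": 0,"z": 0,"roll": 0}]'

```text
time: 2.15
position: [0.5464, -0.0436, 0.3322]
tool_rot: [0.558, 3.09, -0.006]
ft_force: [-1.0, 0.2, -0.1]
grip_width: 0.998
grip_force: 0.0
```

Run:
```python
from h import *
import cv2
s=get_state();c=get_calibration("wrist");im=get_image("wrist");cv2.imwrite("pics/w2.png",im)
print(s["time"],s["position"],s["tool_rot"],s["ft_force"],s["joint_positions"])
w=np.linalg.inv(c["world_from_camera"])
for p in([.5449,-.0351,.2036],[.5434,-.0367,.128]):
    q=w@[*p,1];u=c["mtx"]@q[:3];print(u[:2]/u[2])
```

```text
2.15 [ 0.5464 -0.0436  0.3322] [ 0.5579  3.0903 -0.006 ] [-1.0414  0.1708 -0.1072] [-0.5194  0.0852  0.5876  1.6663 -0.0439  1.4035  1.2875]
[327.1913 256.7348]
[321.9455 223.8632]
```

View pics/w2.png

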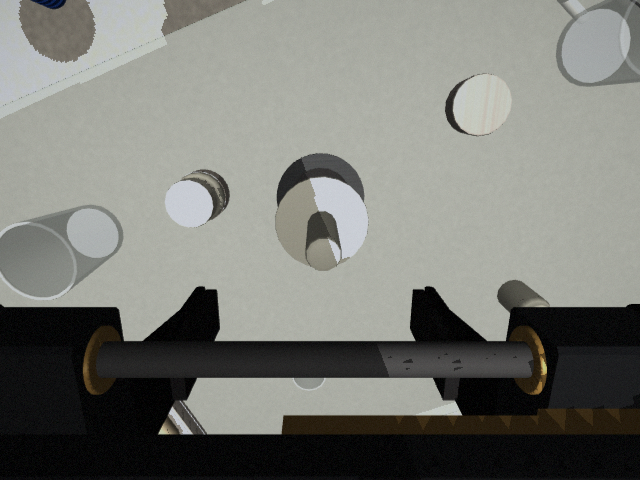

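The wrist view shows the handle top at (323,253), the collar centre at (321.5,222.5), and the cup floor at about (595,46) in the upper right corner.

Run:
```python
from h import *
s=get_state()
print(s["position"])
print(plane(ray("wrist",(323,253)),.2036),plane(ray("wrist",(321.5,222.5)),.128),plane(ray("wrist",(595,46)),.0225))
```

```text
[ 0.5457 -0.0402  0.3319]
[ 0.541  -0.0329  0.2036] [ 0.5413 -0.0328  0.128 ] [0.4965 0.2537 0.0225]
```

Correcting for arm settling (about 3 mm in y), the brush is at (0.543,-0.036), which agrees with triangulation. Descending and gripping.

Request:
send_rows --rows '[{"hand": 87,"x": -2,"y": 1,"z": -26,"roll": 0},{"hand": 87,"x": 0,"y": 0,"z": -26,"roll": 0},{"hand": 87,"x": 0,"y": 0,"z": -26,"roll": 0},{"hand": 87,"x": 0,"y": 0,"z": -24,"roll": 0},{"hand": 87,"x": 0,"y": 0,"z": 0,"roll": 0},{"hand": 87,"x": 0,"y": 0,"z": 0,"roll": 0},{"hand": 87,"x": 0,"y": 0,"z": 0,"roll": 0}]'

```text
time: 2.9
position: [0.5443, -0.0354, 0.2318]
tool_rot: [0.542, 3.092, 0.002]
ft_force: [0.7, 0.1, -0.6]
grip_width: 1.002
grip_force: 0.0
```

Request:
send_rows --rows '[{"hand": 10,"x": 0,"y": 0,"z": 0,"roll": 0},{"hand": 10,"x": 0,"y": 0,"z": 0,"roll": 0},{"hand": 10,"x": 0,"y": 0,"z": 0,"roll": 0},{"hand": 10,"x": 0,"y": 0,"z": 0,"roll": 0},{"hand": 10,"x": 0,"y": 0,"z": 0,"roll": 0},{"hand": 10,"x": 0,"y": 0,"z": 0,"roll": 0},{"hand": 10,"x": 0,"y": 0,"z": 0,"roll": 0},{"hand": 10,"x": 0,"y": 0,"z": 0,"roll": 0},{"hand": 10,"x": 0,"y": 0,"z": 0,"roll": 0},{"hand": 10,"x": 0,"y": 0,"z": 0,"roll": 0}]' --force 30

```text
time: 3.9
position: [0.5435, -0.036, 0.2303]
tool_rot: [-0.543, -3.094, 0.0]
ft_force: [-0.6, -1.3, 0.8]
grip_width: 0.244
grip_force: 30.0
```

The opening is 21 mm (handle 22 mm), so it's gripped. Lifting out.

Request:
send_rows --rows '[{"hand": 10,"x": 0,"y": 0,"z": 10,"roll": 0},{"hand": 10,"x": 0,"y": 0,"z": 20,"roll": 0},{"hand": 10,"x": 0,"y": 0,"z": 25,"roll": 0},{"hand": 10,"x": 0,"y": 0,"z": 25,"roll": 0},{"hand": 10,"x": 0,"y": 0,"z": 25,"roll": 0},{"hand": 10,"x": 0,"y": 0,"z": 25,"roll": 0},{"hand": 10,"x": 0,"y": 0,"z": 0,"roll": 0},{"hand": 10,"x": 0,"y": 0,"z": 0,"roll": 0}]'

```text
time: 4.7
position: [0.5436, -0.0359, 0.3607]
tool_rot: [0.543, 3.093, 0.001]
ft_force: [-0.4, 0.3, -0.9]
grip_width: 0.246
grip_force: 30.0
```

Run:
```python
from h import *
import cv2
s=get_state();print(s["time"],s["position"],s["ft_force"],s["grip_width"])
a=get_image("scene");b=get_image("top")
cv2.imwrite("pics/s2.png",a);cv2.imwrite("pics/t2.png",b)
f=lambda im,x,y:cv2.convertScaleAbs(cv2.resize(im[y:y+200,x:x+133],None,fx=3,fy=3,interpolation=cv2.INTER_CUBIC),alpha=1.4)
cv2.imwrite("pics/c2.png",np.hstack([f(a,270,190),f(b,335,110)]))
p=s["position"]
for n in("scene","top"):
    c=get_calibration(n);w=np.linalg.inv(c["world_from_camera"])
    for dz in(-.0505-.0,-.101,-.2005):
        q=w@[p[0],p[1],p[2]+dz,1];u=c["mtx"]@q[:3];print(n,dz,u[:2]/u[2])
```

```text
4.7 [ 0.5436 -0.0359  0.3607] [-0.3755  0.2807 -0.8524] 0.24591412507153793
scene -0.0505 [327.9057 229.8339]
scene -0.101 [327.3894 254.0844]
scene -0.2005 [326.4895 296.3453]
top -0.0505 [409.6427 178.9765]
top -0.101 [406.489  185.9868]
top -0.2005 [400.9473 198.3052]
```

View pics/c2.png

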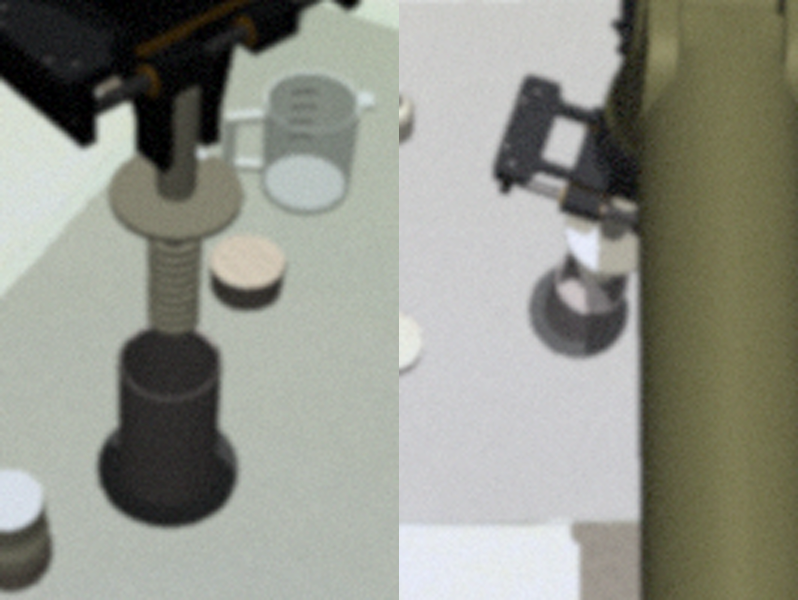

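The brush hangs straight and clear of the canister: tip at scene (327,299), predicted (326.5,296). The cup is still in place. Moving over it.

Request:
send_rows --rows '[{"hand": 10,"x": -4,"y": 24,"z": 0,"roll": 0},{"hand": 10,"x": -5,"y": 35,"z": 0,"roll": 0},{"hand": 10,"x": -5,"y": 35,"z": 0,"roll": 0},{"hand": 10,"x": -5,"y": 35,"z": 0,"roll": 0},{"hand": 10,"x": -5,"y": 35,"z": 0,"roll": 0},{"hand": 10,"x": -5,"y": 35,"z": 0,"roll": 0},{"hand": 10,"x": -5,"y": 35,"z": 0,"roll": 0},{"hand": 10,"x": -5,"y": 30,"z": 0,"roll": 0},{"hand": 10,"x": -5,"y": 20,"z": 0,"roll": 0},{"hand": 10,"x": 0,"y": 0,"z": 0,"roll": 0}]'

```text
time: 5.8
position: [0.4975, 0.252, 0.3583]
tool_rot: [-0.533, -3.093, 0.002]
ft_force: [-0.2, -0.3, -0.8]
grip_width: 0.243
grip_force: 30.0
```

Request:
send_rows --rows '[{"hand": 10,"x": 0,"y": 0,"z": 0,"roll": 0},{"hand": 10,"x": 0,"y": 0,"z": 0,"roll": 0},{"hand": 10,"x": 0,"y": 0,"z": 0,"roll": 0}]'

```text
time: 6.1
position: [0.5001, 0.2465, 0.3602]
tool_rot: [0.548, 3.094, -0.001]
ft_force: [-0.4, 1.1, -0.6]
grip_width: 0.245
grip_force: 30.0
```

Run:
```python
from h import *
import cv2
s=get_state();print(s["time"],s["position"],s["ft_force"],s["grip_width"])
a=get_image("scene");b=get_image("top")
cv2.imwrite("pics/s3.png",a);cv2.imwrite("pics/t3.png",b)
f=lambda im,x,y:cv2.convertScaleAbs(cv2.resize(im[y:y+150,x:x+100],None,fx=4,fy=4,interpolation=cv2.INTER_CUBIC),alpha=1.4)
cv2.imwrite("pics/c3.png",np.hstack([f(a,320,130),f(b,240,150)]))
print(plane(ray("scene",(326.3,310.7)),.1235))
```

```text
6.1 [0.5001 0.2465 0.3602] [-0.4436  1.1055 -0.5887] 0.24480171829607827
[ 0.5442 -0.0366  0.1235]
```

View pics/c3.png

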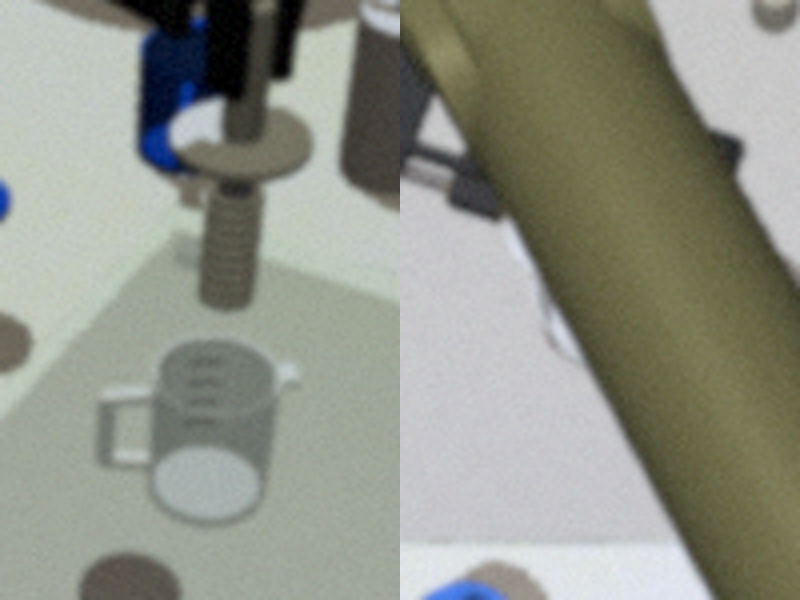

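The brush is straight above the cup: tip at crop (228,300), cup mouth at (216,378). Pushing down 128 mm puts the tip about 8 mm above the floor centre point.

Request:
send_rows --rows '[{"hand": 10,"x": 0,"y": 1,"z": -20,"roll": 0},{"hand": 10,"x": 0,"y": 0,"z": -20,"roll": 0},{"hand": 10,"x": 0,"y": 0,"z": -20,"roll": 0},{"hand": 10,"x": 0,"y": 0,"z": -20,"roll": 0},{"hand": 10,"x": 0,"y": 0,"z": -20,"roll": 0},{"hand": 10,"x": 0,"y": 0,"z": -15,"roll": 0},{"hand": 10,"x": 0,"y": 0,"z": -8,"roll": 0},{"hand": 10,"x": 0,"y": 0,"z": -5,"roll": 0},{"hand": 10,"x": 0,"y": 0,"z": 0,"roll": 0},{"hand": 10,"x": 0,"y": 0,"z": 0,"roll": 0}]'

```text
time: 7.2
position: [0.5, 0.2493, 0.2331]
tool_rot: [0.543, 3.093, 0.002]
ft_force: [0.1, 0.3, -1.8]
grip_width: 0.245
grip_force: 30.0
```

Request:
send_rows --rows '[{"hand": 10,"x": 0,"y": 0,"z": -2,"roll": 0},{"hand": 10,"x": 0,"y": 0,"z": 0,"roll": 0},{"hand": 10,"x": 0,"y": 0,"z": 0,"roll": 0},{"hand": 10,"x": 0,"y": 0,"z": 0,"roll": 0}]'

```text
time: 7.6
position: [0.4996, 0.2491, 0.2305]
tool_rot: [0.543, 3.094, 0.001]
ft_force: [0.1, 0.7, -0.9]
grip_width: 0.244
grip_force: 30.0
```

Run:
```python
from h import *
import cv2
s=get_state();print(s["time"],s["position"],s["ft_force"],s["grip_width"])
a=get_image("scene");cv2.imwrite("pics/c4.png",cv2.convertScaleAbs(cv2.resize(a[160:280,320:440],None,fx=5,fy=5,interpolation=cv2.INTER_CUBIC),alpha=1.5))
```

```text
7.6 [0.4996 0.2491 0.2305] [ 0.0784  0.6639 -0.8504] 0.24428199144442148
```

View pics/c4.png

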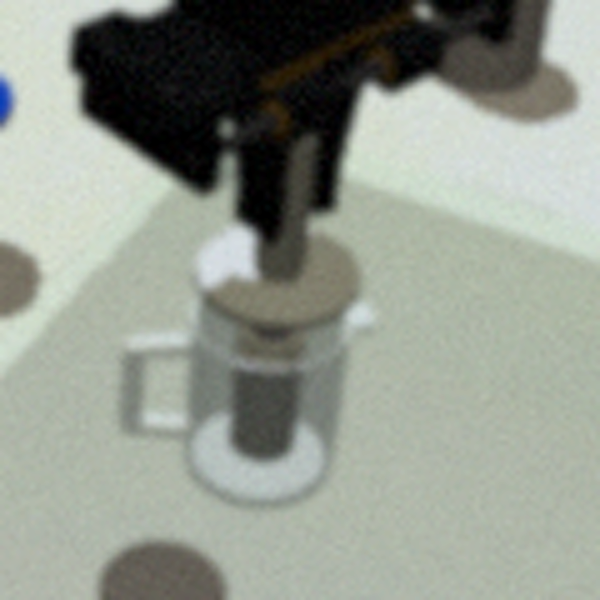

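The bristle end sits at the centre of the cup floor (crop (262,452) against (258,455)), about 6 mm above it. Step 1 is met. Drawing up 52 mm, holding, and pushing down again.

Request:
send_rows --rows '[{"hand": 10,"x": 0,"y": 0,"z": 12,"roll": 0},{"hand": 10,"x": 0,"y": 0,"z": 20,"roll": 0},{"hand": 10,"x": 0,"y": 0,"z": 20,"roll": 0},{"hand": 10,"x": 0,"y": 0,"z": 0,"roll": 0},{"hand": 10,"x": 0,"y": 0,"z": 0,"roll": 0},{"hand": 10,"x": 0,"y": 0,"z": 0,"roll": 0},{"hand": 10,"x": 0,"y": 0,"z": 0,"roll": 0},{"hand": 10,"x": 0,"y": 0,"z": 0,"roll": 0}]'

```text
time: 8.45
position: [0.4992, 0.2489, 0.2814]
tool_rot: [-0.543, -3.093, 0.002]
ft_force: [-0.5, -0.5, -0.9]
grip_width: 0.247
grip_force: 30.0
```

Request:
send_rows --rows '[{"hand": 10,"x": 0,"y": 0,"z": -16,"roll": 0},{"hand": 10,"x": 0,"y": 0,"z": -16,"roll": 0},{"hand": 10,"x": 0,"y": 0,"z": -12,"roll": 0},{"hand": 10,"x": 0,"y": 0,"z": -8,"roll": 0},{"hand": 10,"x": 0,"y": 0,"z": 0,"roll": 0},{"hand": 10,"x": 0,"y": 0,"z": 0,"roll": 0},{"hand": 10,"x": 0,"y": 0,"z": 0,"roll": 0},{"hand": 10,"x": 0,"y": 0,"z": 0,"roll": 0},{"hand": 10,"x": 0,"y": 0,"z": 0,"roll": 0}]'

```text
time: 9.35
position: [0.4998, 0.2492, 0.2308]
tool_rot: [0.543, 3.093, 0.001]
ft_force: [-0.9, -0.1, -0.6]
grip_width: 0.243
grip_force: 30.0
```

Request:
send_rows --rows '[{"hand": 10,"x": 0,"y": 0,"z": 15,"roll": 0},{"hand": 10,"x": 0,"y": 0,"z": 20,"roll": 0},{"hand": 10,"x": 0,"y": 0,"z": 20,"roll": 0},{"hand": 10,"x": 0,"y": 0,"z": 25,"roll": 0},{"hand": 10,"x": 0,"y": 0,"z": 25,"roll": 0},{"hand": 10,"x": 0,"y": 0,"z": 25,"roll": 0},{"hand": 10,"x": 0,"y": 0,"z": 0,"roll": 0},{"hand": 10,"x": 0,"y": 0,"z": 0,"roll": 0}]'

```text
time: 10.15
position: [0.4997, 0.2491, 0.3613]
tool_rot: [0.544, 3.093, 0.002]
ft_force: [-0.2, 0.6, -1.3]
grip_width: 0.245
grip_force: 30.0
```

Request:
send_rows --rows '[{"hand": 10,"x": 4,"y": -24,"z": 0,"roll": 0},{"hand": 10,"x": 5,"y": -35,"z": 0,"roll": 0},{"hand": 10,"x": 5,"y": -35,"z": 0,"roll": 0},{"hand": 10,"x": 5,"y": -35,"z": 0,"roll": 0},{"hand": 10,"x": 5,"y": -35,"z": 0,"roll": 0},{"hand": 10,"x": 5,"y": -35,"z": 0,"roll": 0},{"hand": 10,"x": 5,"y": -35,"z": 0,"roll": 0},{"hand": 10,"x": 5,"y": -30,"z": 0,"roll": 0},{"hand": 10,"x": 5,"y": -20,"z": 0,"roll": 0},{"hand": 10,"x": 0,"y": -1,"z": 0,"roll": 0}]'

```text
time: 11.15
position: [0.543, -0.0399, 0.3592]
tool_rot: [-0.553, -3.091, 0.003]
ft_force: [0.8, -0.7, -0.2]
grip_width: 0.245
grip_force: 30.0
```

Request:
send_rows --rows '[{"hand": 10,"x": 0,"y": 0,"z": 0,"roll": 0},{"hand": 10,"x": 0,"y": 0,"z": 0,"roll": 0},{"hand": 10,"x": 0,"y": 0,"z": 0,"roll": 0},{"hand": 10,"x": 0,"y": 0,"z": 0,"roll": 0},{"hand": 10,"x": 0,"y": 0,"z": 0,"roll": 0}]'

```text
time: 11.65
position: [0.5435, -0.0352, 0.3603]
tool_rot: [0.542, 3.094, 0.0]
ft_force: [0.7, 0.4, -0.1]
grip_width: 0.245
grip_force: 30.0
```

The brush is back at the grasp xy. Lowering to about the original height.

Request:
send_rows --rows '[{"hand": 10,"x": 0,"y": 0,"z": -20,"roll": 0},{"hand": 10,"x": 0,"y": 0,"z": -20,"roll": 0},{"hand": 10,"x": 0,"y": 0,"z": -20,"roll": 0},{"hand": 10,"x": 0,"y": 0,"z": -20,"roll": 0},{"hand": 10,"x": 0,"y": 0,"z": -20,"roll": 0},{"hand": 10,"x": 0,"y": 0,"z": -15,"roll": 0},{"hand": 10,"x": 0,"y": 0,"z": -9,"roll": 0},{"hand": 10,"x": 0,"y": 0,"z": -5,"roll": 0},{"hand": 10,"x": 0,"y": 0,"z": 0,"roll": 0},{"hand": 10,"x": 0,"y": 0,"z": 0,"roll": 0}]'

```text
time: 12.65
position: [0.544, -0.0359, 0.232]
tool_rot: [0.543, 3.093, 0.001]
ft_force: [0.3, -0.5, 0.3]
grip_width: 0.246
grip_force: 30.0
```

Request:
send_rows --rows '[{"hand": 10,"x": 0,"y": 0,"z": 0,"roll": 0},{"hand": 10,"x": 0,"y": 0,"z": 0,"roll": 0}]'

```text
time: 12.85
position: [0.5439, -0.0359, 0.2319]
tool_rot: [0.543, 3.093, 0.001]
ft_force: [-0.3, -0.7, -0.5]
grip_width: 0.246
grip_force: 30.0
```

Run:
```python
from h import *
import cv2
s=get_state();print(s["time"],s["position"],s["ft_force"],s["grip_width"])
a=get_image("scene");cv2.imwrite("pics/c5.png",cv2.convertScaleAbs(cv2.resize(a[200:440,190:430],None,fx=2.5,fy=2.5,interpolation=cv2.INTER_CUBIC),alpha=1.5))
```

```text
12.85 [ 0.5439 -0.0359  0.2319] [-0.2844 -0.7237 -0.4645] 0.24641455789340486
```

View pics/c5.png

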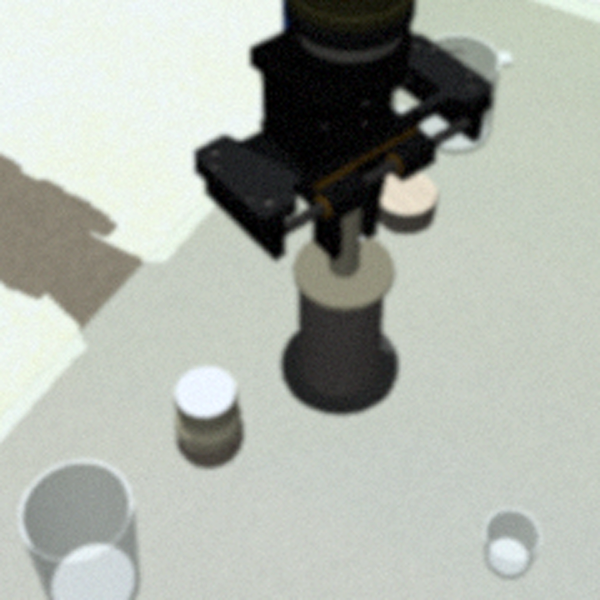

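The brush is seated with its collar on the rim at crop (344,272). The tumbler and cup are unmoved. Lowering the last 1 mm, releasing and retreating.

Request:
send_rows --rows '[{"hand": 10,"x": 0,"y": 0,"z": -1,"roll": 0},{"hand": 10,"x": 0,"y": 0,"z": 0,"roll": 0},{"hand": 87,"x": 0,"y": 0,"z": 0,"roll": 0},{"hand": 87,"x": 0,"y": 0,"z": 0,"roll": 0},{"hand": 87,"x": 0,"y": 0,"z": 0,"roll": 0},{"hand": 87,"x": 0,"y": 0,"z": 0,"roll": 0},{"hand": 87,"x": 0,"y": 0,"z": 0,"roll": 0},{"hand": 87,"x": 0,"y": 0,"z": 0,"roll": 0},{"hand": 87,"x": 0,"y": 0,"z": 0,"roll": 0},{"hand": 87,"x": 0,"y": 0,"z": 0,"roll": 0}]'

```text
time: 13.9
position: [0.5436, -0.0359, 0.2303]
tool_rot: [0.544, 3.094, 0.0]
ft_force: [0.4, 0.8, -0.4]
grip_width: 0.891
grip_force: 0.0
```

Request:
send_rows --rows '[{"hand": 87,"x": 0,"y": 0,"z": 20,"roll": 0},{"hand": 87,"x": 0,"y": 0,"z": 25,"roll": 0},{"hand": 87,"x": 0,"y": 0,"z": 25,"roll": 0},{"hand": 87,"x": 0,"y": 0,"z": 25,"roll": 0},{"hand": 87,"x": 0,"y": 0,"z": 25,"roll": 0},{"hand": 87,"x": 0,"y": 0,"z": 0,"roll": 0},{"hand": 87,"x": 0,"y": 0,"z": 0,"roll": 0},{"hand": 87,"x": 0,"y": 0,"z": 0,"roll": 0},{"hand": 87,"x": 0,"y": 0,"z": 0,"roll": 0},{"hand": 87,"x": 0,"y": 0,"z": 0,"roll": 0}]'

```text
time: 14.9
position: [0.5432, -0.0358, 0.3494]
tool_rot: [-0.543, -3.093, 0.001]
ft_force: [-0.2, 0.4, -0.4]
grip_width: 1.0
grip_force: 0.0
```

Run:
```python
from h import *
import cv2
s=get_state();print(s["time"],s["position"],s["ft_force"],s["grip_width"])
a=get_image("scene");cv2.imwrite("pics/c6.png",cv2.convertScaleAbs(cv2.resize(a[200:440,190:430],None,fx=2.5,fy=2.5,interpolation=cv2.INTER_CUBIC),alpha=1.5))
```

```text
14.9 [ 0.5432 -0.0358  0.3494] [-0.2463  0.3724 -0.4031] 0.9999061028988181
```

View pics/c6.png

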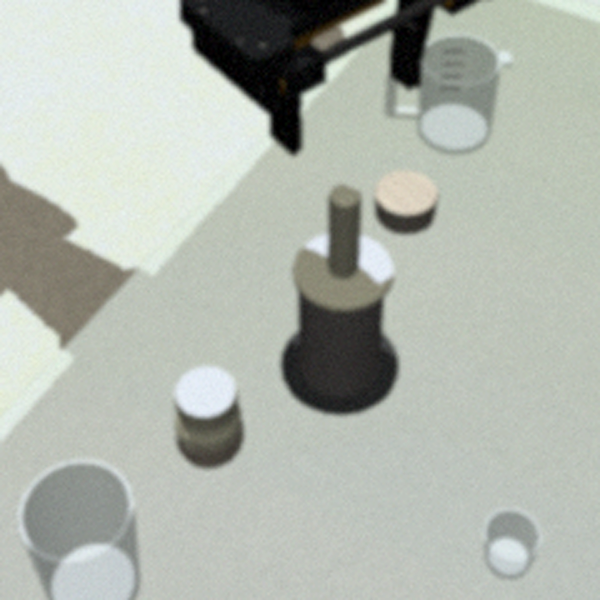

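The brush stands upright in the canister (handle top at crop (344,195), collar at (344,270)). The cup and tumbler are where they were, and the gripper is clear.

```bash
python3 -c "from bench import *;print(close_job())"
```

```text
the job is handed in; nothing more can be done
None
```

The brush went to the bottom of the cup twice, with a draw past half depth between, and is back upright in its canister and released; by the last picture the cup and tumbler had not moved, and the job is handed in with no verdict returned.

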